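Hang the lift-off guard gate on its pintles

TASK

Take the small steel guard gate out of the wooden rack and, holding it partly swung open, let both its knuckles down over the fixture's two hinge pins together, gently and by feel, until it sits fully down on both. Then swing it shut, its tongue under the keeper's roof and up against the stop, and let go. Do not force or knock the fixture, and leave the other things on the bench where they are.

Things in the scene. Friction and masses are not known exactly. Their poses are not given: they have to be found in the camera images.
- gate: Loose steel guard gate: square frame 120 long (x) x 12 thick (y) x 120 high (z) mm with a thin sheet inside, 0.28 to 0.46 kg. Origin: middle of the bottom edge of the frame; z up, x along the gate from the knuckle end to the tongue end. A grip tab stands on top, two knuckles stick out at the -x end, a tongue at the +x end. Starts upright in the rack's slot.
- grip_tab (a point): Middle of the gate's grip tab, on the gate at (-30, 0, 140) mm. Tab 12 mm thick (along gate y), 50 mm long (gate x), from z = 120 (the frame's top) to 158 mm; the fingers can hold it from above.
- knuckle_low (a point): Centre of the lower knuckle's lower mouth, on the gate at (-74, 0, 44) mm. Knuckles are upright tubes, outside diameter 21, bore 12.6, 14 mm tall, open at both ends.
- knuckle_up (a point): Centre of the upper knuckle's lower mouth, on the gate at (-74, 0, 94) mm, straight above the lower one.
- tongue (a point): End of the gate's tongue, a bar on the gate at x = 60 to 94, 8 mm thick, z = 58 to 74 mm; this point is at (94, 0, 66) mm.
- rack: Fixed wooden rack: board 110 (x) x 150 (y) x 15 mm with two rails 100 mm long, tops at 40 mm, leaving a 17 mm slot along x, 25 mm deep, in which the gate stands with its x along rack x (its bottom at 15 mm). Knuckles and tongue overhang the ends. Origin: underside centre.
- station: Bench fixture: red cylinder-head casting on a 12 mm base plate (x = -95 to 125, y = -135 to 155 mm), grey screens, tops 122 mm on three sides. Origin on the underside; x from its open front (-x side, where the gate hangs) to its back, y towards the hinge post (y = 122 to 142, top 147 mm), z up. Gate heading: closed = station yaw - 90 deg (tongue to -y); opened by a = station yaw - 90 deg - a.
- pin_low (a point): NOMINAL centre of the shoulder at the foot of the lower pin, on the station at (-75, 80, 76) mm. The strip carrying both pins is clamped in slots: the true axis is up to 6 mm off along station x and up to 6 mm along y, new each time, NOT in this reading; heights are exact. Hung, the knuckle's mouth rests on the shoulder (18 mm disc), gate bottom 32 mm over the bench.
- pin_up (a point): The same for the upper pin, 50 mm straight above. Both pins: 10 mm thick, upright, 14 mm tall, greased, the top 4 mm tapering to a flat 7 mm wide, on arms 8 mm thick that come from the hinge post (+y). Bring the gate in level from station -x, 16 to 26 mm above its hung height: lower, the knuckles strike the pins; higher, the lower knuckle strikes the upper arm.
- keeper (a point): Keeper at the other end of the opening: middle of the roof's underside, on the station at (-82, -83, 112) mm. Roof 62 (x) x 26 (y) x 6 mm; under it at the back a post whose front face (x = -67) stops the tongue. The tongue gets in only by swinging: within about 0.2 rad of closed the gate cannot be lowered. The gate opens to station -x, freely to 90 deg; hung, its tongue may sag 6 mm.
- valve: Bystander: engine valve standing on its head, 34 mm wide, 70 tall, on the fixture's base behind the gate. Origin: underside.
- socket: Bystander: steel socket, 26 mm wide, 28 tall, on the rack's board. Origin: underside.
- screwdriver: Bystander: screwdriver lying on the bench.
- hammer: Bystander: hammer lying on the bench.
- wrench: Bystander: wrench lying on the bench.
- jar: Bystander: jar, 64 mm wide, 90 tall. Origin: underside.
- spraycan: Bystander: can, 60 mm wide, 160 tall. Origin: underside.
Mind the look-alikes: they are no part of the job. Leave any green or red look-alike of the gate alone.

How it is judged:
On the way, in this order (a step that is already met when the one before it is completed fails the run):
1. both knuckles are fully down over their pins, the gate open (horizontal distance between knuckle_low and pin_low below 0.011 m and horizontal distance between knuckle_up and pin_up below 0.011 m and z of knuckle_low in the frame of pin_low between -0.004 and 0.004 m and z of knuckle_up in the frame of pin_up between -0.004 and 0.004 m and angle between gate's own z axis and vertical below 0.07 rad and not (angle between the x axis of gate and the y axis of station, either way round below 0.1 rad)), for 0.2 s.
2. the hung gate is swung shut (horizontal distance between knuckle_low and pin_low below 0.011 m and horizontal distance between knuckle_up and pin_up below 0.011 m and z of knuckle_low in the frame of pin_low between -0.004 and 0.004 m and z of knuckle_up in the frame of pin_up between -0.004 and 0.004 m and angle between gate's own z axis and vertical below 0.07 rad and angle between the x axis of gate and the y axis of station, either way round below 0.1 rad), for 0.2 s.
At the end, for the whole second after the job is handed in: The gate hangs on both pins (both knuckle mouths within 4 mm of their shoulders in height and within 11 mm of the nominal pins sideways), upright within 0.07 rad, closed within 0.10 rad of the station's y axis, at rest (all of step 2 and linear speed of gate below 0.02 m/s and angular speed of gate below 0.1 rad/s); the robot touches nothing.
It fails at once if the gate is forced onto the fixture: more than 30 N between them while it is not yet down on the pins (contact force between gate and station above 30 N and z of knuckle_low in the frame of pin_low above 0.005 m).
It fails at once if the gate is knocked or pressed against the fixture with more than 80 N (contact force between gate and station above 80 N).
It fails at once if the fixture is struck by the robot (contact force between any of the arm, the fingers and station above 25 N).
It fails at once if a bystander is moved by more than 30 mm (distance of any of valve, socket, screwdriver, hammer, wrench, jar, spraycan from where it was at the start of the episode above 0.03 m).
It also fails if it takes over 72 s, if anything falls off the work surface, if the arm or the gripper's body presses on something with over 40 N, if the wrist force passes 120 N, or if a joint passes its speed limit or range.

ROBOT

A 6-joint arm with a two-finger parallel gripper is mounted at the origin on the work surface. World frame = base frame: x ahead of the robot, y to its left, z up, the work surface at z = 0. Lengths are in m, angles in rad, forces in N, time in s.
With the tool pointing down it reaches from about 0.35 to 0.775 m from the base axis. Payload 7.3 kg.
Tool frame: the origin (TCP) lies at the very end of the fingers, on their centre line; the grasp point (between the pads) lies 19 mm behind it (robot.pinch_z is the distance from the TCP to the grasp point, in m); z points along the fingers, y is the line along which they close (so a half turn about z gives the same grasp; the last joint's range is limited). The gripper opens to 92 mm and grips with 3 to 60 N. Pads are 19 mm wide; open, the fingers measure 130 mm over their backs; the gripper's body (75 mm by 190 mm) begins 47 mm behind the grasp point.
Start: joints at [-1.4, 0.342, 1.524, -0, 1.275, -0.146], TCP at [0.164, -0.499, 0.227] pointing down, gripper open.
Joint ranges: [-2.53, 2.53], [-0.77, 2.02], [0.04, 2.7], [-1, 4.14], [0.28, 2.66], [-3.11, 3.11]. Speed limits (rad/s): [2.57, 2.57, 3.14, 3.14, 3.14, 3.14].

INTERFACE

Orientations are given as [roll, pitch, yaw] about the fixed x, y, z axes, in that order (R = Rz(yaw) Ry(pitch) Rx(roll)).
In Python, from cell import robot gives the robot as it stands.
- The arm moves only by the tool move_arm, never from a script. Its argument "motion" is a list of rows, each a list of 6 numbers: the shift along the tool's x, y, z in units of 0.1 m (1.0 is 0.1 m), then the turn, a rotation vector about the tool's x, y, z in units of pi rad (1.0 is pi rad). In form: [[dx, dy, dz, rx, ry, rz], ...]. A call has 1 to 12 rows; each row is the pose to reach, as a shift and turn from the pose commanded when the call began, along the tool's axes at that moment, turning the shorter way round; what a row does not reach only later rows make up. A row lasts 1/8 s, in which the tool goes at most 62.5 mm and 10.7 degrees, less where a joint would pass 70% of its speed; a pose out of reach is approached as far as the arm can. A call with a number of a shift or a turn outside -1 to 1 is refused whole. A call with a gripper value outside its range is refused whole. "fingers" is the opening, from -1 (shut) to 1 (fully open), set as the call begins (left out, the last holds). The fingers move at their own pace and stop on an object; "newtons" is the grip in N (left out, the last holds). Time passes only in rows, so rows that repeat a pose let the fingers close. It gives the time, the measured TCP pose, the force, the opening and the grip force at its end, in the units of the state.
- robot.observe(): the state, without advancing time (a new reading comes with each control period).
- robot.read_camera(name): name is "side" or "top" or "wrist"; returns a dict with "image" (384x512x3 uint8, red, green, blue), "range_z" (384x512 float32, m along the optical axis (not along the pixel's ray), 0 where there is no reading), "vfov" (degrees; the focal length in pixels is half the picture's height over the tangent of half this angle, whatever the lens; pixels are square), "cx", "cy" (the principal point, pixels), "k1" (the pictures are not rectified: a ray, as slopes to the right and down, at radius r is drawn at 1 + k1 r^2 times it, then the intrinsics apply), "extrinsics" (4x4, takes a point from camera to world coordinates); the wrist camera has in their place "hand_eye" (4x4, takes a point from camera to tool coordinates, whose origin is the TCP and whose axes are the flange's). Camera axes: x right, y up, looking along -z (the intrinsics and any distortion apply to the point x, -y, -z); pixel columns grow to the right and rows downward; lengths in m; the calibration is good to about 2 mm. A picture is of the moment at which its call begins: read the wrist's pose just before it.
- robot.hand_in(): hands the job in; it is judged then, once.
The state is a dict: "time": time; "qpos": joint angles; "qvel": joint speeds; "joint_efforts": joint torques, N m; "tool_pos": TCP position; "tool_rot": TCP orientation; "contact_force": force on the tool from outside, world axes, zero at the start; "torque": the same for the moment, N m; "opening": finger opening in m; "grip_force": force on a finger pad.
Only numpy, scipy, OpenCV 4.12 (cv2) and the standard library are available. Lean on these libraries where they do the work, as an engineer would, in place of code of your own. Each camera call takes 0.05 s, during which the arm holds its last target. There are 200 camera calls.

## Working session

There is one attempt and no reset: what is moved stays moved. The work goes in short steps, Python scripts to look and compute and a tool call to move; the robot and the scene stay as the last step left them, time stands still between calls to the robot, and variables do not carry over. Pictures are saved under pics/ and viewed, at most 10 in all, crops included, and the job is handed in when it is done.

Besides the shell and the picture viewer there is one more tool, called after ">>>" as name(argument=value, ...), one argument or row to a line, values as JSON. move_arm: Moves the arm, as the interface text tells. Shifts and turns lie within -1 to 1; 1 stands for 0.1 m of shift or pi rad of turn. Its arguments: {"type":"object","properties":{"motion":{"type":"array"},"fingers":{"type":"number"},"newtons":{"type":"number"}},"required":["motion"]}

```bash
ls; mkdir -p pics; cat > h.py <<'E'
import numpy as np, cv2, pickle
from scipy.spatial.transform import Rotation as R
from cell import robot
def T_tool(s):
    T=np.eye(4); T[:3,:3]=R.from_euler('xyz',s['tool_rot']).as_matrix(); T[:3,3]=s['tool_pos']; return T
def grab(name):
    s=robot.observe(); c=robot.read_camera(name)
    c['T']=c['extrinsics'] if 'extrinsics' in c else T_tool(s)@c['hand_eye']
    return c
def rays(c,uv):
    uv=np.atleast_2d(np.float64(uv)); f=192/np.tan(np.radians(c['vfov'])/2)
    d=(uv-[c['cx'],c['cy']])/f; x=d.copy()
    for _ in range(20): x=d/(1+c['k1']*(x**2).sum(1,keepdims=True))
    return x
def onplane(c,uv,z):
    x=rays(c,uv); d=np.c_[x[:,0],-x[:,1],-np.ones(len(x))]@c['T'][:3,:3].T; o=c['T'][:3,3]
    return o+d*((z-o[2])/d[:,2])[:,None]
def cloud(c):
    v,u=np.mgrid[0:384,0:512]; x=rays(c,np.c_[u.ravel(),v.ravel()]); z=c['range_z'].ravel()
    p=np.c_[x[:,0]*z,-x[:,1]*z,-z]@c['T'][:3,:3].T+c['T'][:3,3]
    p[z<=0]=np.nan; return p.reshape(384,512,3)
def proj(c,P):
    p=(np.atleast_2d(P)-c['T'][:3,3])@c['T'][:3,:3]; x=np.c_[p[:,0],-p[:,1]]/-p[:,2:3]
    x=x*(1+c['k1']*(x**2).sum(1,keepdims=True)); f=192/np.tan(np.radians(c['vfov'])/2)
    return x*f+[c['cx'],c['cy']]
def save(c,n): cv2.imwrite('pics/'+n,c['image'][:,:,::-1])
E
python3 - <<'E'
from h import *
s=robot.observe(); print(s)
t=grab('top'); d=grab('side')
pickle.dump((t,d),open('td.pkl','wb'))
im=np.vstack([t['image'],d['image']]); im=cv2.resize(im,None,fx=.78,fy=.78)
save(t,'top.png'); save(d,'side.png')
for c in(t,d): print(c['T'].round(3),c['vfov'],c['k1'])
E
```

```text
pics
{'time': 0.0, 'qpos': array([-1.40001898e+00,  3.42713367e-01,  1.52500633e+00, -3.08412472e-05,
        1.27539667e+00, -1.45976054e-01]), 'qvel': array([-5.25876366e-04, -2.77460537e-04, -9.17041370e-04,  1.40732125e-03,
        1.25205229e-03,  9.17760454e-05]), 'joint_efforts': array([-5.58552238e-04, -4.31242812e+01, -2.44221586e+01,  7.18661374e-02,
        5.59503108e-02, -1.02998317e-04]), 'tool_pos': array([ 0.16348344, -0.4984725 ,  0.22605355]), 'tool_rot': array([-3.14008085e+00, -1.92458756e-04,  3.16762254e-01]), 'contact_force': array([-0.90038753, -1.11107732,  0.35723672]), 'torque': array([ 0.04210435,  0.00883932, -0.03525305]), 'grip_force': 0.0, 'opening': 0.09182690550622448}
[[ 4.000e-03  9.940e-01 -1.050e-01  3.760e-01]
 [-1.000e+00  4.000e-03 -1.000e-03  2.300e-02]
 [-1.000e-03  1.050e-01  9.940e-01  1.262e+00]
 [ 0.000e+00  0.000e+00  0.000e+00  1.000e+00]] 54.20965624411016 0.0147276967950379
[[-0.939  0.169 -0.301  0.032]
 [-0.345 -0.494  0.798  1.27 ]
 [-0.013  0.853  0.522  0.959]
 [ 0.     0.     0.     1.   ]] 43.99457318486385 -0.11432124375306082
```

View pics/top.png

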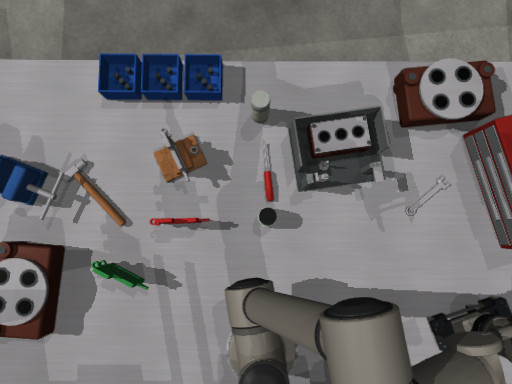

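View pics/side.png

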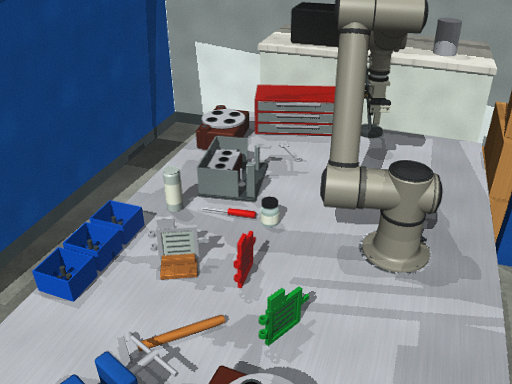

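Top view: the steel gate stands in the wooden rack at about (180,155), and the fixture is at about (340,150). The look-alikes are red at (180,221) and green at (120,275). Only the grey gate in the rack fits the description. I'll confirm it in an enlarged crop and measure.

```bash
python3 - <<'E'
from h import *
t,d=pickle.load(open('td.pkl','rb'))
a=cv2.resize(t['image'][115:195,140:220],(390,390),interpolation=cv2.INTER_CUBIC)
b=cv2.resize(t['image'][95:205,280:400],(390,390*110//120),interpolation=cv2.INTER_CUBIC)
e=cv2.resize(d['image'][210:290,140:220],(390,390),interpolation=cv2.INTER_CUBIC)
b=cv2.copyMakeBorder(b,0,390-b.shape[0],0,0,cv2.BORDER_CONSTANT)
cv2.imwrite('pics/crop.png',np.hstack([a,b])[:,:,::-1])
P=cloud(t)
def rect(m,lo,hi,box,cam=None):
    pass
sub=P[115:195,140:220].reshape(-1,3)
for lo,hi in((.03,.05),(.10,.145),(.15,.18),(.165,.18)):
    q=sub[(sub[:,2]>lo)&(sub[:,2]<hi)]
    if len(q)>5:
        (cx,cy),wh,ang=cv2.minAreaRect(np.float32(q[:,:2])); u=np.linalg.svd(q[:,:2]-q[:,:2].mean(0),full_matrices=False)[2][0]
        print(lo,hi,len(q),np.median(q[:,2]).round(4),np.round((cx,cy),4),np.round(wh,4),ang,'pc',np.degrees(np.arctan2(u[1],u[0])))
sub=P[95:205,280:400].reshape(-1,3)
for lo,hi in((.008,.016),(.115,.125),(.14,.152)):
    q=sub[(sub[:,2]>lo)&(sub[:,2]<hi)]
    (cx,cy),wh,ang=cv2.minAreaRect(np.float32(q[:,:2]))
    print(lo,hi,len(q),np.median(q[:,2]).round(4),np.round((cx,cy),4),np.round(wh,4),ang)
E
```

```text
0.03 0.05 387 0.0401 [0.6314 0.2589] [0.1146 0.0992] 27.79477310180664 pc -158.42524951691186
0.1 0.145 152 0.1336 [0.6368 0.2804] [0.1446 0.0206] 27.835695266723633 pc -154.6935601155667
0.15 0.18 91 0.1722 [0.6523 0.2904] [0.052  0.0142] 28.809003829956055 pc -152.99949746941545
0.165 0.18 75 0.1727 [0.6526 0.2905] [0.0513 0.0142] 28.809003829956055 pc -152.39814229213778
0.008 0.016 2204 0.0121 [ 0.6736 -0.2908] [0.2704 0.4047] 12.624116897583008
0.115 0.125 560 0.1201 [ 0.6384 -0.2487] [0.2376 0.2814] 8.383482933044434
0.14 0.152 81 0.1459 [ 0.5428 -0.1619] [0.0288 0.0633] 8.289029121398926
```

View pics/crop.png

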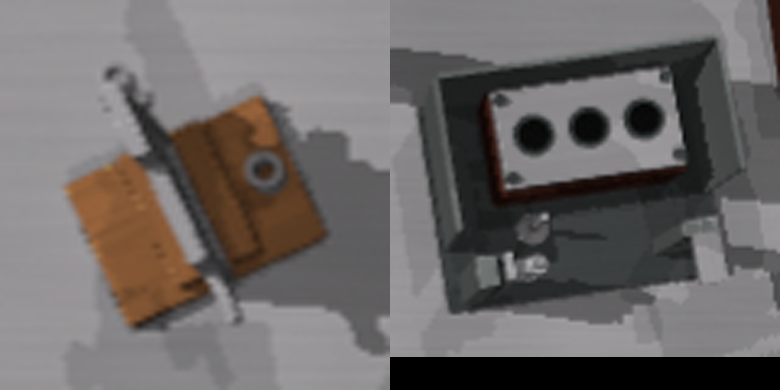

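The crop confirms it: a grey gate between wooden rails with its knuckles at the upper left (115,75), which is the world +x,+y end, so its heading is about -151.5°. The station yaw is about +8°, its pins are near (530,250) in the crop and the keeper near (700,235). The next step is a wrist look at the pins.

```bash
cat >> h.py <<'E'
def go(pos,yaw,tilt=None):
    """shift (tool axes, 0.1 m) and turn (pi rad) from the measured pose to an upright-tool pose"""
    T=T_tool(robot.observe()); Rt=R.from_euler('xyz',[np.pi,0,np.radians(yaw)])
    rel=R.from_matrix(T[:3,:3]).inv()*Rt
    print('row',np.round((np.array(pos)-T[:3,3])@T[:3,:3]/.1,3),np.round(rel.as_rotvec()/np.pi,4))
E
python3 - <<'E'
from h import *
c=robot.read_camera('wrist'); print(c['hand_eye'].round(3),c['vfov'],c['cx'],c['cy'],c['k1'])
t,d=pickle.load(open('td.pkl','rb')); P=cloud(t)
for n,(u,v) in dict(can=(260,100),jar=(267,215),post=(321,178),pin=(325,172),keep=(377,170)).items(): print(n,np.nanmedian(P[v-2:v+3,u-2:u+3].reshape(-1,3),0).round(3))
go((.49,-.2,.35),28.5)
E
```

```text
[[ 0.001  0.964  0.267  0.07 ]
 [ 1.    -0.001  0.001 -0.   ]
 [ 0.001  0.267 -0.964 -0.159]
 [ 0.     0.     0.     1.   ]] 60.273669716685944 256.8260054665687 189.69119255927959 0.012503962052988456
can [0.777 0.01  0.16 ]
jar [ 0.432 -0.014  0.091]
post [ 0.545 -0.18   0.126]
pin [ 0.581 -0.209  0.013]
keep [ 0.571 -0.352  0.118]
row [ 4.033 -1.821 -1.235] [-0.0003 -0.0001 -0.0575]
```

>>> move_arm(
  motion=[
    [0.45,-0.18,-0.05,0,0,0],
    [0.9,-0.36,-0.1,0,0,0],
  ],
)

```text
time: 0.4
tool_pos: [0.2383, -0.4359, 0.2364]
tool_rot: [-3.141, -0.0, 0.315]
contact_force: [0.3, -0.5, -0.4]
opening: 0.0916
grip_force: 0.0
```

>>> move_arm(
  motion=[
    [0.45,-0.18,-0.05,0,0,0],
    [0.9,-0.36,-0.1,0,0,0],
  ],
)

```text
time: 0.65
tool_pos: [0.3131, -0.3732, 0.2467]
tool_rot: [-3.141, 0.0, 0.316]
contact_force: [1.0, -0.0, 0.4]
opening: 0.0915
grip_force: 0.0
```

>>> move_arm(
  motion=[
    [0.45,-0.18,-0.05,0,0,0],
    [0.9,-0.36,-0.1,0,0,0],
  ],
)

```text
time: 0.9
tool_pos: [0.3875, -0.3109, 0.2568]
tool_rot: [-3.141, 0.0, 0.317]
contact_force: [0.6, -0.6, -0.4]
opening: 0.0924
grip_force: 0.0
```

>>> move_arm(
  motion=[
    [0.45,-0.18,-0.05,0,0,0],
    [0.9,-0.36,-0.1,0,0,0],
  ],
)

```text
time: 1.15
tool_pos: [0.4618, -0.2487, 0.2667]
tool_rot: [-3.141, 0.0, 0.317]
contact_force: [-0.9, -0.9, -0.6]
opening: 0.0912
grip_force: 0.0
```

>>> move_arm(
  motion=[
    [0.45,-0.18,-0.05,0,0,-0.03],
    [0.85,-0.34,-0.1,0,0,-0.0575],
    [0.85,-0.34,-0.1,0,0,-0.0575],
    [0.85,-0.34,-0.1,0,0,-0.0575],
  ],
)

```text
time: 1.65
tool_pos: [0.5305, -0.1912, 0.2762]
tool_rot: [-3.141, 0.001, 0.497]
contact_force: [-0.1, 0.7, -0.5]
opening: 0.092
grip_force: 0.0
```

```bash
python3 - <<'E'
from h import *
s=robot.observe(); print(s['time'],s['tool_pos'],s['tool_rot'])
c=grab('wrist'); pickle.dump(c,open('w1.pkl','wb')); 
im=cv2.resize(c['image'],(800,600)); cv2.imwrite('pics/w1.png',im[:,:,::-1])
E
```

```text
1.65 [ 0.53047548 -0.19122855  0.27618144] [-3.14092265e+00  1.12958392e-03  4.97091885e-01]
```

View pics/w1.png

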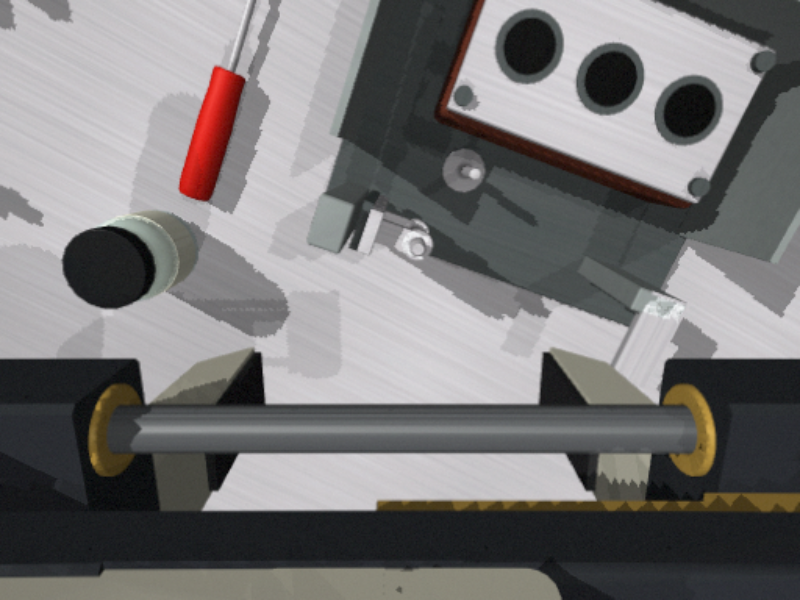

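The wrist view shows the upper pin's top at about (417,242) of 800x600, the hinge post at (335,222), the keeper at (655,310) and the valve at (465,170). I'll take a closer second view from another place.

>>> move_arm(
  motion=[
    [-0.2,0,0.3,0,0,0],
    [-0.4,0,0.5,0,0,0],
    [-0.4,0,0.5,0,0,0],
    [-0.4,0,0.5,0,0,0],
    [-0.4,0,0.5,0,0,0],
  ],
)

```text
time: 2.33
tool_pos: [0.4966, -0.2104, 0.2277]
tool_rot: [3.14, -0.001, 0.497]
contact_force: [-0.6, 0.1, 0.6]
opening: 0.0914
grip_force: 0.0
```

```bash
python3 - <<'E'
from h import *
s=robot.observe(); print(s['time'],s['tool_pos'],s['tool_rot'])
c2=grab('wrist'); pickle.dump(c2,open('w2.pkl','wb')); c1=pickle.load(open('w1.pkl','rb'))
out=[]
for c,u in((c1,(267,155)),(c2,None)):
    if u is None:
        X=onplane(c1,(267,155),.14)[0]; u=proj(c2,X)[0]; print(X,u)
    u=np.int32(u); a=c['image'][u[1]-30:u[1]+30,u[0]-40:u[0]+40]; print('crop origin',u-[40,30])
    out.append(cv2.resize(a,(400,300),interpolation=cv2.INTER_CUBIC))
full=cv2.resize(c2['image'],(400,300)); P=cloud(c2); 
cv2.imwrite('pics/pin.png',np.vstack([np.hstack(out),np.hstack([full,0*full])])[:,:,::-1])
for n,c in(('1',c1),('2',c2)):
    P=cloud(c); d=np.linalg.norm(P[...,:2]-onplane(c1,(267,155),.14)[0,:2],axis=2)
    for lo,hi in((.136,.144),(.123,.129)):
        q=P[(d<.02)&(P[...,2]>lo)&(P[...,2]<hi)]; print(n,lo,len(q),q.mean(0).round(4))
    # hinge post top
    q=P[(d<.09)&(P[...,2]>.1425)&(P[...,2]<.152)]
    if len(q): r=cv2.minAreaRect(np.float32(q[:,:2]*1000)); print('post',len(q),np.median(q[:,2]),r)
    q=P[(P[...,2]>.117)&(P[...,2]<.1265)]; 
    if len(q): print('screens', len(q))
E
```

```text
2.325 [ 0.49657894 -0.21041713  0.22772258] [ 3.13982396e+00 -1.14055107e-03  4.97365674e-01]
crop origin [227 125]
[ 0.55290374 -0.18858084  0.14      ] [268.10959012 113.22479825]
crop origin [228  83]
1 0.136 90 [ 0.5502 -0.1898  0.1395]
1 0.123 383 [ 0.5492 -0.1825  0.1266]
post 795 0.14745032508652983 ((541.0001220703125, -147.75018310546875), (30.14421272277832, 36.16376495361328), 8.786704063415527)
screens 2785
2 0.136 142 [ 0.5499 -0.1902  0.1395]
2 0.123 591 [ 0.5488 -0.1828  0.1266]
post 1288 0.1475389077872693 ((540.703125, -146.6228485107422), (29.83588218688965, 33.583309173583984), 8.846244812011719)
screens 3040
```

View pics/pin.png

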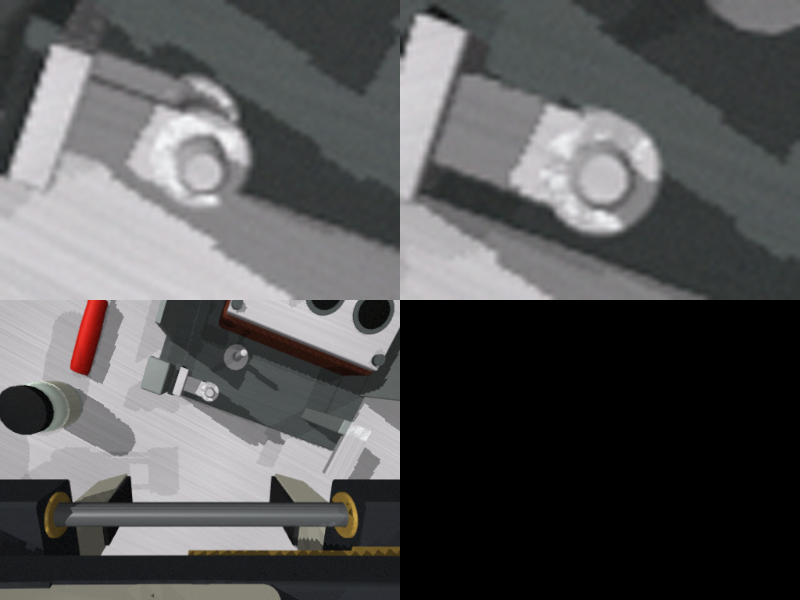

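The pin's top flat is at about (268,118) in close view 2 and (267.2,159.2) in view 1, and both views show it clear of the post. I'll triangulate it and then go to the rack.

```bash
python3 - <<'E'
from h import *
c1,c2=[pickle.load(open(f'w{i}.pkl','rb')) for i in(1,2)]
print(onplane(c1,(267.2,159.2),.14),onplane(c2,(268,118),.14))
def ray(c,u):
    x=rays(c,u)[0]; d=c['T'][:3,:3]@[x[0],-x[1],-1]; return c['T'][:3,3],d/np.linalg.norm(d)
(o,a),(p,b)=ray(c1,(267.2,159.2)),ray(c2,(268,118))
k=np.linalg.lstsq(np.c_[a,-b],p-o,rcond=None)[0]; print('tri',o+k[0]*a,p+k[1]*b)
P=cloud(c2); q=P[(P[...,2]>.117)&(P[...,2]<.1265)]
print(cv2.minAreaRect(np.float32(q[:,:2]*1000)))
go((.635,.285,.26),28.5)
E
```

```text
[[ 0.54964894 -0.19059044  0.14      ]] [[ 0.54990183 -0.19015752  0.14      ]]
tri [ 0.55013503 -0.19021102  0.14334552] [ 0.55001238 -0.18996815  0.1433358 ]
((562.7175903320312, -241.200927734375), (259.3632507324219, 75.62781524658203), 88.63825225830078)
row [ 3.581 -3.691 -0.327] [ 0.0005 -0.0003  0.0001]
```

>>> move_arm(
  motion=[
    [0.45,-0.46,-0.1,0,0,0],
    [0.9,-0.92,-0.15,0,0,0],
  ],
)

```text
time: 2.62
tool_pos: [0.5306, -0.0899, 0.2422]
tool_rot: [3.14, -0.001, 0.495]
contact_force: [0.7, -0.5, -0.2]
opening: 0.092
grip_force: 0.0
```

>>> move_arm(
  motion=[
    [0.45,-0.46,-0.1,0,0,0],
    [0.9,-0.92,-0.15,0,0,0],
  ],
)

```text
time: 2.88
tool_pos: [0.5645, 0.0308, 0.2571]
tool_rot: [3.14, -0.002, 0.498]
contact_force: [1.1, 0.0, -0.8]
opening: 0.0918
grip_force: 0.0
```

>>> move_arm(
  motion=[
    [0.45,-0.46,0,0,0,0],
    [0.9,-0.92,0,0,0,0],
  ],
)

```text
time: 3.12
tool_pos: [0.5984, 0.1512, 0.2567]
tool_rot: [3.141, -0.001, 0.498]
contact_force: [0.6, -0.6, -0.5]
opening: 0.0917
grip_force: 0.0
```

>>> move_arm(
  motion=[
    [0.45,-0.46,0,0,0,0],
    [0.87,-0.92,0,0,0,0],
    [0.87,-0.92,0,0,0,0],
    [0.87,-0.92,0,0,0,0],
    [0.87,-0.92,0,0,0,0],
  ],
)

```text
time: 3.75
tool_pos: [0.6306, 0.2698, 0.2565]
tool_rot: [3.141, -0.0, 0.496]
contact_force: [0.3, -0.7, -0.6]
opening: 0.0916
grip_force: 0.0
```

```bash
python3 - <<'E'
from h import *
s=robot.observe(); print(s['time'],s['tool_pos'],s['tool_rot'])
c=grab('wrist'); pickle.dump(c,open('w3.pkl','wb'))
cv2.imwrite('pics/w3.png',cv2.resize(c['image'],(800,600))[:,:,::-1])
P=cloud(c)
for lo,hi in((.166,.18),(.12,.145)):
    q=P[(P[...,2]>lo)&(P[...,2]<hi)&(np.linalg.norm(P[...,:2]-[.63,.28],axis=2)<.13)]
    if len(q)>20:
        u=np.linalg.svd(q[:,:2]-q[:,:2].mean(0),full_matrices=False)[2][0]
        print(lo,len(q),np.median(q[:,2]),cv2.minAreaRect(np.float32(q[:,:2]*1000)),np.degrees(np.arctan2(u[1],u[0])))
E
```

```text
3.75 [0.63055653 0.26981303 0.25646804] [ 3.14108235e+00 -3.40652709e-04  4.96008850e-01]
0.166 1092 0.173552536127293 ((651.2980346679688, 291.5318603515625), (50.38282012939453, 11.966537475585938), 26.061586380004883) -153.80836584824664
0.12 1249 0.13526867040831952 ((636.1241455078125, 281.8196716308594), (143.97329711914062, 20.370153427124023), 27.843116760253906) -153.96376210360066
```

View pics/w3.png

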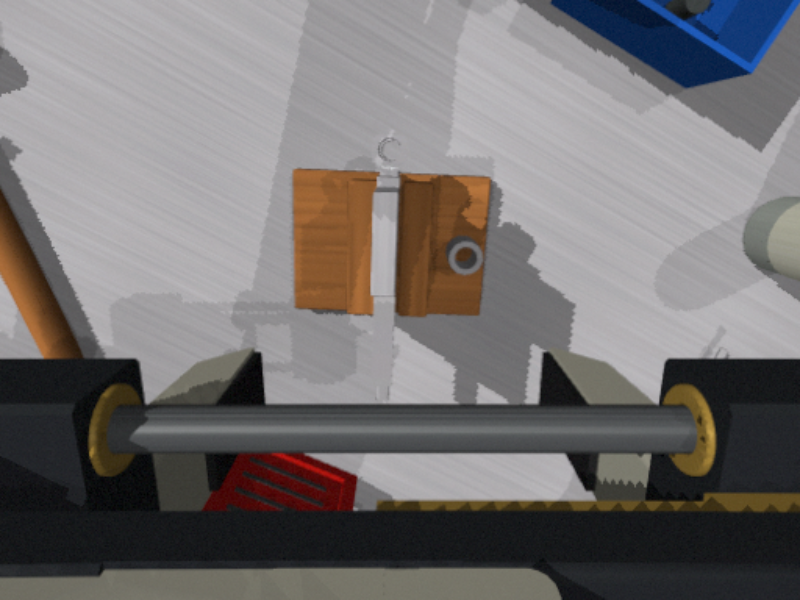

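The picture shows the gate's tab at (384,243) and the knuckle at (389,148), between the rails. The line is 26.1° and the tab top is at 0.1735. Now I'll grasp the tab.

```bash
python3 - <<'E'
from h import *
go((.6513,.2915,.142),26.1)
E
```

```text
row [ 0.285 -0.094  1.146] [ 0.0001 -0.0002  0.0128]
```

>>> move_arm(
  motion=[
    [0.285,-0.095,0.1,0,0,0.013],
    [0.285,-0.095,0.4,0,0,0.013],
    [0.285,-0.095,0.7,0,0,0.013],
    [0.285,-0.095,0.9,0,0,0.013],
    [0.285,-0.095,0.9,0,0,0.013],
  ],
)

```text
time: 4.42
tool_pos: [0.6503, 0.2915, 0.1646]
tool_rot: [-3.141, 0.003, 0.455]
contact_force: [0.4, -0.2, 0.7]
opening: 0.092
grip_force: 0.0
```

```bash
python3 - <<'E'
from h import *
go((.6513,.2915,.142),26.1); print(robot.observe()['contact_force'])
E
```

```text
row [0.01  0.004 0.226] [-0.0001  0.0011 -0.0002]
[ 0.40425905 -0.17119985  0.65715971]
```

>>> move_arm(
  motion=[
    [0.01,0,0.12,0,0,0],
    [0.01,0,0.23,0,0,0],
    [0.01,0,0.23,0,0,0],
  ],
)

```text
time: 4.8
tool_pos: [0.6513, 0.2932, 0.1418]
tool_rot: [-3.141, 0.002, 0.457]
contact_force: [0.2, 0.7, 0.1]
opening: 0.0918
grip_force: 0.0
```

>>> move_arm(
  motion=[
    [0,0,0,0,0,0],
    [0,0,0,0,0,0],
    [0,0,0,0,0,0],
    [0,0,0,0,0,0],
    [0,0,0,0,0,0],
    [0,0,0,0,0,0],
  ],
  fingers=-1,
  newtons=55,
)

```text
time: 5.55
tool_pos: [0.6518, 0.2934, 0.1429]
tool_rot: [3.142, 0.0, 0.457]
contact_force: [-0.6, 0.0, 0.5]
opening: 0.0362
grip_force: 0.0
```

>>> move_arm(
  motion=[
    [0,0,0,0,0,0],
    [0,0,0,0,0,0],
    [0,0,0,0,0,0],
    [0,0,0,0,0,0],
  ],
)

```text
time: 6.05
tool_pos: [0.6518, 0.2935, 0.1429]
tool_rot: [3.142, 0.0, 0.457]
contact_force: [-0.6, 0.4, -0.2]
opening: 0.0116
grip_force: 55.0
```

>>> move_arm(
  motion=[
    [0,0,-0.1,0,0,0],
    [0,0,-0.3,0,0,0],
    [0,0,-0.5,0,0,0],
    [0,0,-0.75,0,0,0],
    [0,0,-1,0,0,0],
    [0,0,-1,0,0,0],
    [0,0,-1,0,0,0],
  ],
)

```text
time: 6.92
tool_pos: [0.6513, 0.2933, 0.2416]
tool_rot: [-3.141, 0.002, 0.457]
contact_force: [-0.7, -0.5, -4.0]
opening: 0.012
grip_force: 55.0
```

```bash
python3 - <<'E'
from h import *
s=robot.observe(); print(s['contact_force'],s['torque'],s['opening'],s['tool_pos'])
c=grab('wrist'); pickle.dump(c,open('w4.pkl','wb'))
P=cloud(c); T=np.linalg.inv(T_tool(s)); L=P@T[:3,:3].T+T[:3,3]   # tool frame
np.save('L.npy',L)
a=cv2.resize(c['image'],(400,300)); b=cv2.resize(c['image'][60:240,140:380],(400,300),interpolation=cv2.INTER_CUBIC)
cv2.imwrite('pics/w4.png',np.hstack([a,b])[:,:,::-1])
m=(abs(L[...,1])<.03)&(L[...,0]>0)&(L[...,0]<.09)&(L[...,2]>-.03)&(L[...,2]<.16)
q=L[m]; print(len(q))
for lo in np.arange(.01,.085,.008):
    k=q[(q[:,0]>=lo)&(q[:,0]<lo+.008)]
    if len(k): print(round(lo,3),len(k),np.percentile(k,[5,50,95],axis=0)[:,1:].round(4).tolist())
E
```

```text
[-0.72043211 -0.50930123 -3.96562952] [-0.01267443 -0.0217719  -0.01680481] 0.011977587191340972 [0.65133152 0.29326508 0.24155589]
3272
0.01 116 [[-0.0123, -0.0299], [-0.0002, -0.0291], [0.0115, -0.0084]]
0.018 763 [[-0.0061, -0.0295], [-0.0004, -0.0129], [0.0047, 0.0074]]
0.026 489 [[-0.0057, 0.0067], [-0.0004, 0.0183], [0.0047, 0.0695]]
0.034 572 [[-0.0086, 0.0184], [-0.0005, 0.0201], [0.0074, 0.0739]]
0.042 358 [[-0.0097, 0.0183], [0.0003, 0.0194], [0.0087, 0.0695]]
0.05 280 [[-0.0065, 0.0183], [-0.0005, 0.0245], [0.0051, 0.0747]]
```

View pics/w4.png

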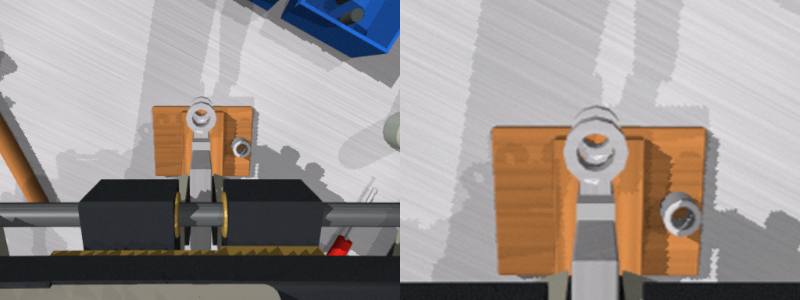

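The gate is held upright, with the upper knuckle at crop (596,155) and the lower one visible through it. I'll fit the knuckle centres and the tilt in the tool frame.

```bash
cat >> h.py <<'E'
def toolcloud(c,s):
    T=np.linalg.inv(T_tool(s)); return cloud(c)@T[:3,:3].T+T[:3,3]
def knuckle(L,verbose=True):
    m=(abs(L[...,1])<.013)&(L[...,0]>.033)&(L[...,0]<.062)&(L[...,2]>.010)&(L[...,2]<.028)
    q=L[m]; q=q[abs(q[:,2]-np.median(q[:,2]))<.004]
    (x,y),r=cv2.minEnclosingCircle(np.float32(q[q[:,0]>.0366][:,:2]*1000))
    r1=q[np.hypot(q[:,0]-x/1e3,q[:,1]-y/1e3)<.0105]
    A=np.linalg.lstsq(np.c_[r1[:,:2]-r1[:,:2].mean(0),np.ones(len(r1))],r1[:,2],rcond=None)[0]
    print('knuckle tool xy mm',x,y,'r',r,'z',np.median(r1[:,2]),'slope',A[:2].round(3),len(r1)); return x/1e3,y/1e3
E
python3 - <<'E'
from h import *
L=np.load('L.npy'); knuckle(L)
# lower knuckle top: 50mm below
m=(abs(L[...,1])<.014)&(L[...,0]>.03)&(L[...,0]<.075)&(L[...,2]>.062)&(L[...,2]<.078); q=L[m]; print('low',len(q),q.min(0),q.max(0),np.median(q,0))
q=L[(abs(L[...,1])<.008)&(L[...,0]>.012)&(L[...,0]<.026)&(L[...,2]<-.027)&(L[...,2]>-.033)]
print('tab',len(q),q.mean(0),q.min(0),q.max(0))
k=L[(abs(L[...,1])<.004)&(L[...,0]>.02)&(L[...,0]<.036)&(L[...,2]>0)&(L[...,2]<.02)]; print('frame top',np.sort(k[:,2])[::25],k[:,0].max())
c=pickle.load(open('w3.pkl','rb')); P=cloud(c); d=np.linalg.norm(P[...,:2]-[.690,.3105],axis=2); q=P[(d<.013)&(P[...,2]>.115)&(P[...,2]<.13)]; print('rack knuckle top',len(q),np.median(q[:,2]),cv2.minEnclosingCircle(np.float32(q[:,:2]*1e3)))
E
```

```text
knuckle tool xy mm 43.10173416137695 -0.5573434233665466 r 10.467794418334961 z 0.01933727105920853 slope [ 0.    -0.005] 792
low 359 [ 0.03073168 -0.01005791  0.06716422] [0.05346889 0.00908602 0.07786274] [ 0.03792528 -0.00046478  0.06945432]
tab 836 [ 0.01854268 -0.00072789 -0.03053033] [ 0.01200504 -0.00672887 -0.03238036] [ 0.02440341  0.00508732 -0.02707854]
frame top [0.00025203 0.00288681 0.00594706 0.0066212  0.00693903 0.00720067
 0.00746367 0.00781914 0.00824139 0.01108501 0.01509993 0.0177996
 0.0185466  0.01883218 0.01912487 0.01925987 0.01954975 0.0196792 ] 0.035965944631198066
rack knuckle top 378 0.12370884140604615 ((689.12939453125, 310.0818786621094), 12.060626983642578)
```

>>> move_arm(
  motion=[
    [-0.1,0.2,0,0,0,0],
    [-0.25,0.5,0,0,0,0],
    [-0.44,0.9,0,0,0,0],
  ],
)

```text
time: 7.35
tool_pos: [0.6512, 0.193, 0.2411]
tool_rot: [-3.141, 0.003, 0.458]
contact_force: [-0.4, 0.0, -3.2]
opening: 0.0117
grip_force: 55.0
```

>>> move_arm(
  motion=[
    [-0.33,0.23,0,0,0,0],
    [-0.66,0.46,0,0,0,0],
    [-0.99,0.68,0,0,0,0],
  ],
)

```text
time: 7.72
tool_pos: [0.5918, 0.0873, 0.2415]
tool_rot: [-3.141, 0.002, 0.456]
contact_force: [0.7, -0.2, -3.8]
opening: 0.0115
grip_force: 55.0
```

>>> move_arm(
  motion=[
    [-0.33,0.23,0,0,0,0],
    [-0.66,0.46,0,0,0,0],
    [-0.99,0.68,0,0,0,0],
  ],
)

```text
time: 8.1
tool_pos: [0.5329, -0.0171, 0.2418]
tool_rot: [-3.141, 0.002, 0.457]
contact_force: [0.8, -0.3, -3.9]
opening: 0.0117
grip_force: 55.0
```

>>> move_arm(
  motion=[
    [-0.33,0.23,0,0,0,0],
    [-0.66,0.46,0,0,0,0],
    [-0.99,0.68,0,0,0,0],
  ],
)

```text
time: 8.48
tool_pos: [0.474, -0.1216, 0.242]
tool_rot: [-3.14, 0.001, 0.457]
contact_force: [-0.1, -0.4, -3.5]
opening: 0.0117
grip_force: 55.0
```

>>> move_arm(
  motion=[
    [-0.33,0.23,0,0,0,0],
    [-0.66,0.46,0,0,0,0],
    [-0.99,0.68,0,0,0,0],
    [-0.99,0.68,0,0,0,0],
    [-0.99,0.68,0,0,0,0],
  ],
)

```text
time: 9.1
tool_pos: [0.4162, -0.225, 0.2423]
tool_rot: [-3.14, 0.0, 0.456]
contact_force: [-0.5, -0.1, -3.3]
opening: 0.0116
grip_force: 55.0
```

```bash
python3 - <<'E'
from h import *
s=robot.observe(); print(s['contact_force'],s['tool_pos'],s['tool_rot'])
c=grab('wrist'); L=toolcloud(c,s); knuckle(L)
go((.4523,-.2186,.181),26.2)
go((.487,-.2133,.181),26.2)
E
```

```text
[-0.52614715 -0.07924124 -3.33982308] [ 0.41622128 -0.22496166  0.24232669] [-3.14008940e+00  2.63726215e-04  4.55971214e-01]
knuckle tool xy mm 43.034690856933594 -0.49807867407798767 r 10.49807071685791 z 0.01920456692888428 slope [-0.005  0.   ] 785
row [0.348 0.104 0.615] [-0.0004  0.0001 -0.0001]
row [0.683 0.209 0.615] [-0.0004  0.0001 -0.0001]
```

>>> move_arm(
  motion=[
    [0,0,0.2,0,0,0],
    [0,0,0.4,0,0,0],
    [0,0,0.61,0,0,0],
    [0.2,0.06,0.61,0,0,0],
    [0.4,0.12,0.61,0,0,0],
    [0.68,0.21,0.61,0,0,0],
    [0.68,0.21,0.61,0,0,0],
    [0.68,0.21,0.61,0,0,0],
  ],
)

```text
time: 10.15
tool_pos: [0.4865, -0.2134, 0.1815]
tool_rot: [-3.141, 0.001, 0.458]
contact_force: [-0.6, -0.1, -4.1]
opening: 0.0115
grip_force: 55.0
```

```bash
python3 - <<'E'
from h import *
s=robot.observe(); print(s['contact_force'],s['tool_pos'],s['tool_rot'])
c=grab('wrist'); L=toolcloud(c,s); k=knuckle(L)
pickle.dump((s,c),open('w5.pkl','wb'))
T=T_tool(s); X=T[:3,:3].T@(np.array([.55,-.19,.14])-T[:3,3]); print('pin in tool (old estimate)',X)
d=np.hypot(L[...,0]-X[0],L[...,1]-X[1])
q=L[(d<.008)&(abs(L[...,2]-X[2])<.0025)]; print('pin top cloud',len(q),q.mean(0) if len(q) else 0)
u=np.int32(proj(c,[.55,-.19,.14])[0]); print(u)
a=cv2.resize(c['image'][u[1]-45:u[1]+45,u[0]-60:u[0]+60],(800,600),interpolation=cv2.INTER_CUBIC)
cv2.imwrite('pics/w5.png',a[:,:,::-1])
E
```

```text
[-0.59244691 -0.11251502 -4.12993404] [ 0.48645306 -0.21338974  0.18150934] [-3.14051304e+00  9.62093322e-04  4.58145145e-01]
knuckle tool xy mm 43.0672607421875 -0.5243923664093018 r 10.456433296203613 z 0.01915270276942005 slope [0.006 0.003] 783
pin in tool (old estimate) [0.06737847 0.00717295 0.04143682]
pin top cloud 192 [0.06709949 0.00739147 0.0415395 ]
[270 103]
```

View pics/w5.png

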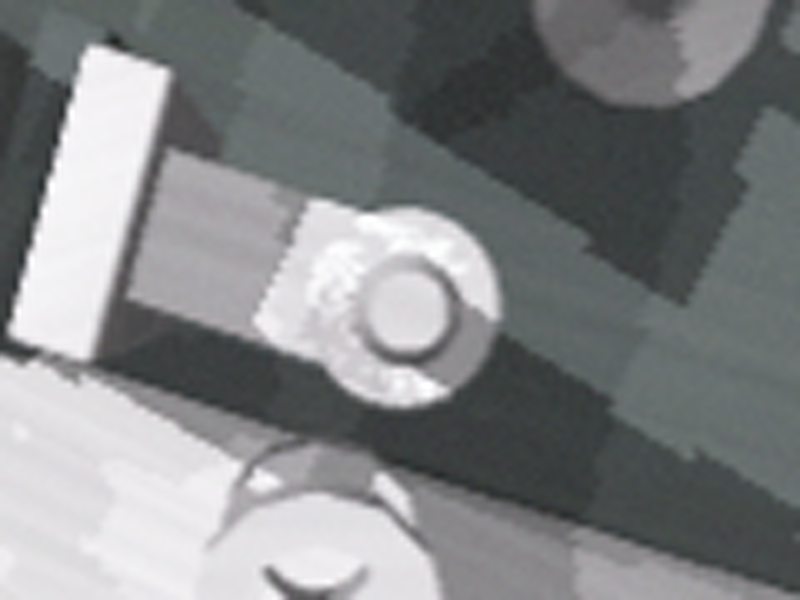

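The pin flat is at crop (408,305) and the knuckle is just below at (320,560). They are (24.1, 7.8) mm apart in tool axes, so I move in level by that.

>>> move_arm(
  motion=[
    [0.06,0.02,0,0,0,0],
    [0.12,0.04,0,0,0,0],
    [0.18,0.06,0,0,0,0],
    [0.24,0.078,0,0,0,0],
    [0.24,0.078,0,0,0,0],
    [0.24,0.078,0,0,0,0],
  ],
)

```text
time: 10.95
tool_pos: [0.5116, -0.2107, 0.1818]
tool_rot: [-3.141, 0.0, 0.457]
contact_force: [0.0, -0.6, -3.9]
opening: 0.0119
grip_force: 55.0
```

```bash
python3 - <<'E'
from h import *
s=robot.observe(); print(s['contact_force'],s['tool_pos'],s['tool_rot'])
c=grab('wrist'); L=toolcloud(c,s); k=knuckle(L)
T=T_tool(s); X=T[:3,:3].T@(np.array([.5498,-.1903,.14])-T[:3,3]); print('pin in tool',X)
q=L[(np.hypot(L[...,0]-k[0],L[...,1]-k[1])<.0062)&(L[...,2]>.03)&(L[...,2]<.05)]; print('seen in bore',len(q),q.mean(0),np.median(q[:,2]))
q=q[abs(q[:,2]-.0415)<.003]; print(len(q),cv2.minEnclosingCircle(np.float32(q[:,:2]*1e3)))
go((.5116,-.2096,.1593),26.2)
E
```

```text
[ 0.00810892 -0.62433559 -3.88952767] [ 0.51163199 -0.21067216  0.18182661] [-3.14132444e+00  3.35824861e-04  4.56693316e-01]
knuckle tool xy mm 43.167213439941406 -0.395115464925766 r 10.52369499206543 z 0.019194173525185876 slope [ 0.002 -0.   ] 780
pin in tool [ 0.04325419 -0.00144168  0.04181248]
seen in bore 155 [ 0.04264156 -0.00110724  0.04170074] 0.04155316395174438
140 ((43.069580078125, -1.3879423141479492), 4.6813740730285645)
row [ 0.005 -0.01   0.226] [-0.0001  0.0001 -0.0002]
```

>>> move_arm(
  motion=[
    [0,-0.01,0,0,0,0],
    [0,-0.01,0.03,0,0,0],
    [0,-0.01,0.06,0,0,0],
    [0,-0.01,0.08,0,0,0],
    [0,-0.01,0.1,0,0,0],
    [0,-0.01,0.115,0,0,0],
    [0,-0.01,0.115,0,0,0],
  ],
)

```text
time: 11.88
tool_pos: [0.5113, -0.2098, 0.1703]
tool_rot: [-3.141, 0.0, 0.457]
contact_force: [-0.5, -0.0, -4.2]
opening: 0.0117
grip_force: 55.0
```

```bash
python3 - <<'E'
from h import *
s=robot.observe(); print(s['contact_force'],s['torque'],s['tool_pos'],s['tool_rot'])
go((.5116,-.2096,.1593),26.2)
E
```

```text
[-0.45859075 -0.01122064 -4.17360962] [ 0.04712239 -0.02998474  0.00186618] [ 0.51127716 -0.2098287   0.17033994] [-3.14147703e+00  1.96688666e-04  4.56584786e-01]
row [ 0.004 -0.001  0.11 ] [-0.      0.0001 -0.0002]
```

>>> move_arm(
  motion=[
    [0,0,0.015,0,0,0],
    [0,0,0.03,0,0,0],
    [0,0,0.045,0,0,0],
    [0,0,0.06,0,0,0],
    [0,0,0.06,0,0,0],
  ],
)

```text
time: 12.5
tool_pos: [0.5112, -0.2098, 0.1643]
tool_rot: [-3.141, 0.0, 0.457]
contact_force: [0.4, -2.0, -2.9]
opening: 0.0118
grip_force: 55.0
```

>>> move_arm(
  motion=[
    [0,0,0.01,0,0,0],
    [0,0,0.02,0,0,0],
    [0,0,0.03,0,0,0],
    [0,0,0.03,0,0,0],
  ],
)

```text
time: 13.0
tool_pos: [0.5113, -0.2098, 0.1614]
tool_rot: [-3.141, 0.0, 0.457]
contact_force: [-0.3, 1.0, -3.9]
opening: 0.0116
grip_force: 55.0
```

>>> move_arm(
  motion=[
    [0,0,0.005,0,0,0],
    [0,0,0.01,0,0,0],
    [0,0,0.015,0,0,0],
    [0,0,0.015,0,0,0],
  ],
)

```text
time: 13.5
tool_pos: [0.5113, -0.2099, 0.1599]
tool_rot: [3.142, 0.0, 0.457]
contact_force: [0.5, 0.7, -3.5]
opening: 0.0117
grip_force: 55.0
```

>>> move_arm(
  motion=[
    [0,0,0.004,0,0,0],
    [0,0,0.008,0,0,0],
    [0,0,0.008,0,0,0],
  ],
)

```text
time: 13.88
tool_pos: [0.5116, -0.21, 0.1596]
tool_rot: [3.141, -0.001, 0.457]
contact_force: [-0.1, -1.2, 1.5]
opening: 0.0117
grip_force: 55.0
```

It is seated, with the gate's weight now taken by the shoulders at about 5 N. Next, work out the arc about the pin.

```bash
python3 - <<'E'
from h import *
s=robot.observe(); T=T_tool(s); print(T[:3,:3].T@(np.array([.5499,-.1902,.14])-T[:3,3]))
k=np.array([.0431,-.0005])
for th in range(4,40,4):
    p=np.radians(-th); M=np.array([[np.cos(p),-np.sin(p)],[np.sin(p),np.cos(p)]]); print(th,((k-M@k)*10).round(3),round(-th/180,4))
E
```

```text
[ 0.04306708 -0.00091083  0.01967179]
4 [0.001 0.03 ] -0.0222
8 [0.005 0.06 ] -0.0444
12 [0.01 0.09] -0.0667
16 [0.018 0.119] -0.0889
20 [0.028 0.147] -0.1111
24 [0.039 0.175] -0.1333
28 [0.053 0.202] -0.1556
32 [0.068 0.228] -0.1778
36 [0.085 0.252] -0.2
```

>>> move_arm(
  motion=[
    [0.001,0.03,0,0,0,-0.0222],
    [0.005,0.06,0,0,0,-0.0444],
    [0.01,0.09,0,0,0,-0.0667],
    [0.018,0.119,0,0,0,-0.0889],
    [0.028,0.147,0,0,0,-0.1111],
    [0.028,0.147,0,0,0,-0.1111],
  ],
  newtons=40,
)

```text
time: 14.62
tool_pos: [0.5208, -0.2221, 0.1596]
tool_rot: [3.14, -0.0, 0.805]
contact_force: [0.3, -0.2, 1.5]
opening: 0.0118
grip_force: 40.0
```

```bash
python3 - <<'E'
from h import *
s=robot.observe(); T=T_tool(s); print(T[:3,:3].T@(np.array([.5499,-.1902,.14])-T[:3,3]),s['contact_force'],s['torque'])
k=knuckle(toolcloud(grab('wrist'),s))
E
```

```text
[ 0.04315591 -0.00112356  0.01965187] [ 0.32741588 -0.17893793  1.46223464] [ 0.08097398 -0.27275905  0.03408477]
knuckle tool xy mm 43.259361267089844 -1.0725964307785034 r 10.593788146972656 z 0.019210692679090785 slope [ 0.005 -0.003] 1049
```

>>> move_arm(
  motion=[
    [0.001,0.03,0,0,0,-0.0222],
    [0.005,0.06,0,0,0,-0.0444],
    [0.01,0.09,0,0,0,-0.0667],
    [0.018,0.119,0,0,0,-0.0889],
    [0.028,0.147,0,0,0,-0.1111],
    [0.039,0.175,0,0,0,-0.1333],
    [0.053,0.202,0,0,0,-0.1556],
    [0.053,0.202,0,0,0,-0.1556],
  ],
)

```text
time: 15.68
tool_pos: [0.5387, -0.232, 0.1596]
tool_rot: [3.141, 0.0, 1.293]
contact_force: [-0.2, -0.5, 3.7]
opening: 0.012
grip_force: 40.0
```

>>> move_arm(
  motion=[
    [0.001,0.03,0,0,0,-0.0222],
    [0.005,0.06,0,0,0,-0.0444],
    [0.01,0.09,0,0,0,-0.0667],
    [0.01,0.09,0,0,0,-0.0667],
    [0.01,0.09,0,0,0,-0.0667],
  ],
)

```text
time: 16.3
tool_pos: [0.5476, -0.2336, 0.1596]
tool_rot: [3.141, 0.0, 1.502]
contact_force: [0.0, -0.0, 4.8]
opening: 0.0118
grip_force: 40.0
```

```bash
python3 - <<'E'
from h import *
s=robot.observe(); T=T_tool(s); print(T[:3,:3].T@(np.array([.5499,-.1902,.14])-T[:3,3]),s['contact_force'],s['torque'],np.degrees(s['tool_rot']))
c=grab('wrist');k=knuckle(toolcloud(c,s)); t=grab('top'); 
cv2.imwrite('pics/w6.png',np.hstack([cv2.resize(c['image'],(400,300)),cv2.resize(t['image'][90:210,270:430],(400,300),interpolation=cv2.INTER_CUBIC)])[:,:,::-1])
E
```

```text
[ 0.04343304 -0.00069081  0.01959895] [ 0.04761833 -0.03688155  4.78156619] [ 0.38068849 -0.103336   -0.01388914] [1.79953828e+02 2.38173638e-02 8.60333459e+01]
knuckle tool xy mm 44.2869758605957 -1.4802125692367554 r 10.582037925720215 z 0.019135537615959416 slope [-0.006  0.008] 1048
```

View pics/w6.png

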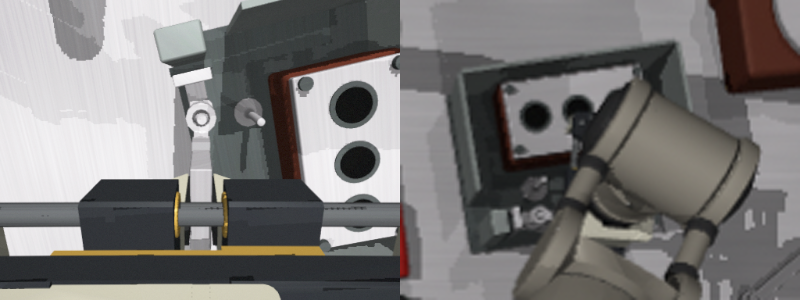

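The picture shows the gate hung on the pin at (201,118) and swinging clear of the valve. I'll creep the last 13°.

>>> move_arm(
  motion=[
    [0,0.015,0,0,0,-0.0111],
    [0.001,0.03,0,0,0,-0.0222],
    [0.003,0.045,0,0,0,-0.0333],
    [0.005,0.06,0,0,0,-0.0444],
    [0.005,0.06,0,0,0,-0.0444],
    [0.005,0.06,0,0,0,-0.0444],
  ],
)

```text
time: 17.15
tool_pos: [0.5535, -0.2336, 0.1596]
tool_rot: [3.141, 0.001, 1.641]
contact_force: [-0.8, -0.1, 5.0]
opening: 0.0118
grip_force: 40.0
```

>>> move_arm(
  motion=[
    [0,0.008,0,0,0,-0.0056],
    [0,0.015,0,0,0,-0.0111],
    [0,0.015,0,0,0,-0.0111],
  ],
)

```text
time: 17.52
tool_pos: [0.555, -0.2335, 0.1596]
tool_rot: [3.141, 0.001, 1.676]
contact_force: [-1.0, -0.3, 4.9]
opening: 0.0119
grip_force: 40.0
```

```bash
python3 - <<'E'
from h import *
s=robot.observe(); T=T_tool(s); print(T[:3,:3].T@(np.array([.5499,-.1902,.14])-T[:3,3]),s['contact_force'],s['torque'],np.degrees(s['tool_rot']))
c=grab('wrist'); k=knuckle(toolcloud(c,s)); P=cloud(c)
q=P[(P[...,2]>.1425)&(P[...,2]<.152)&(np.linalg.norm(P[...,:2]-[.541,-.147],axis=2)<.03)]; print('post',cv2.minAreaRect(np.float32(q[:,:2]*1e3)))
q=P[(P[...,2]>.117)&(P[...,2]<.1265)&(P[...,0]>.6)]; print(len(q))
E
```

```text
[ 0.04359231 -0.00052597  0.01958253] [-1.0284063  -0.2725624   4.89394765] [ 0.24805866  0.03884924 -0.00165283] [1.79972644e+02 4.30994322e-02 9.60467717e+01]
knuckle tool xy mm 44.65427017211914 -1.5086634159088135 r 10.507429122924805 z 0.01913405042607677 slope [-0.001  0.   ] 1039
post ((540.8551635742188, -147.7541961669922), (29.94985580444336, 35.23186111450195), 8.952717781066895)
1792
```

>>> move_arm(
  motion=[
    [0,0.004,0,0,0,-0.0028],
    [0,0.008,0,0,0,-0.0056],
    [0,0.008,0,0,0,-0.0056],
  ],
)

```text
time: 17.95
tool_pos: [0.5558, -0.2334, 0.1596]
tool_rot: [3.141, 0.001, 1.694]
contact_force: [-1.7, 0.3, 4.9]
opening: 0.0121
grip_force: 40.0
```

>>> move_arm(
  motion=[
    [0,0.004,0,0,0,-0.0028],
    [0,0.008,0,0,0,-0.0056],
    [0,0.008,0,0,0,-0.0056],
  ],
)

```text
time: 18.32
tool_pos: [0.5565, -0.2333, 0.1596]
tool_rot: [3.141, 0.001, 1.711]
contact_force: [-0.3, -0.1, 4.6]
opening: 0.0114
grip_force: 40.0
```

>>> move_arm(
  motion=[
    [0,0.004,0,0,0,-0.0028],
    [0,0.008,0,0,0,-0.0056],
    [0,0.008,0,0,0,-0.0056],
  ],
)

```text
time: 18.7
tool_pos: [0.5573, -0.2332, 0.1596]
tool_rot: [3.141, 0.001, 1.729]
contact_force: [-1.1, -1.0, 5.2]
opening: 0.0121
grip_force: 40.0
```

>>> move_arm(
  motion=[
    [0,0.004,0,0,0,-0.0028],
    [0,0.008,0,0,0,-0.0056],
    [0,0.008,0,0,0,-0.0056],
  ],
)

```text
time: 19.08
tool_pos: [0.5578, -0.2331, 0.1596]
tool_rot: [-3.141, 0.001, 1.746]
contact_force: [-2.4, -0.5, 5.9]
opening: 0.0114
grip_force: 40.1
```

```bash
python3 - <<'E'
from h import *
s=robot.observe(); print(s['contact_force'],s['torque'],np.degrees(s['tool_rot'])); c=grab('wrist'); k=knuckle(toolcloud(c,s)); P=toolcloud(c,s)
q=P[(abs(P[...,1])<.009)&(P[...,0]>.012)&(P[...,0]<.026)&(P[...,2]<-.02)&(P[...,2]>-.035)]
u=cv2.minAreaRect(np.float32(q[:,:2]*1e3)); print(u)
E
```

```text
[-2.37410147 -0.50211185  5.8719632 ] [ 0.06097733  0.37832029 -0.40588595] [-1.79977664e+02  3.34459921e-02  1.00029715e+02]
knuckle tool xy mm 44.73051071166992 -1.2854841947555542 r 10.575794219970703 z 0.01919451425376202 slope [-0.009  0.003] 1048
((18.972854614257812, -1.396204948425293), (11.904341697692871, 13.93481159210205), 89.7178955078125)
```

The stop is felt (moment -0.4 N m, 2.4 N). I'll let go and rise.

>>> move_arm(
  motion=[
    [0,0,0,0,0,0],
    [0,0,0,0,0,0],
    [0,0,0,0,0,0],
    [0,0,0,0,0,0],
    [0,0,0,0,0,0],
    [0,0,0,0,0,0],
  ],
  fingers=-0.1,
)

```text
time: 19.88
tool_pos: [0.5582, -0.2328, 0.1591]
tool_rot: [-3.142, 0.0, 1.749]
contact_force: [-0.5, 0.6, 0.6]
opening: 0.0413
grip_force: 0.0
```

>>> move_arm(
  motion=[
    [0,0,-0.1,0,0,0],
    [0,0,-0.3,0,0,0],
    [0,0,-0.6,0,0,0],
    [0,0,-0.9,0,0,0],
    [0,0,-0.9,0,0,0],
    [0,0,-0.9,0,0,0],
  ],
)

```text
time: 20.62
tool_pos: [0.5579, -0.2326, 0.2487]
tool_rot: [-3.141, -0.0, 1.749]
contact_force: [-0.0, -0.5, -0.7]
opening: 0.0415
grip_force: 0.0
```

```bash
python3 - <<'E'
from h import *
s=robot.observe(); print(s['time'],s['opening'],s['contact_force'])
for i in range(1):
    c=grab('wrist'); P=cloud(c)
    q=P[(P[...,2]>.183)&(P[...,2]<.196)&(np.linalg.norm(P[...,:2]-[.558,-.233],axis=2)<.05)]
    print('tab',len(q),np.median(q[:,2]),cv2.minAreaRect(np.float32(q[:,:2]*1e3)))
    q=P[(P[...,2]>.136)&(P[...,2]<.143)&(np.linalg.norm(P[...,:2]-[.55,-.19],axis=2)<.013)]; print('knuckle top',len(q),np.median(q[:,2]),cv2.minEnclosingCircle(np.float32(q[:,:2]*1e3)))
cv2.imwrite('pics/end.png',cv2.resize(c['image'],(800,600))[:,:,::-1])
E
```

```text
20.625 0.041470070637288 [-0.04182741 -0.54433472 -0.72297127]
tab 1158 0.1883819579616394 ((557.0187377929688, -238.11572265625), (11.801642417907715, 50.310508728027344), 9.816425323486328)
knuckle top 489 0.1406625808948595 ((549.5189208984375, -192.2869415283203), 10.749424934387207)
```

View pics/end.png

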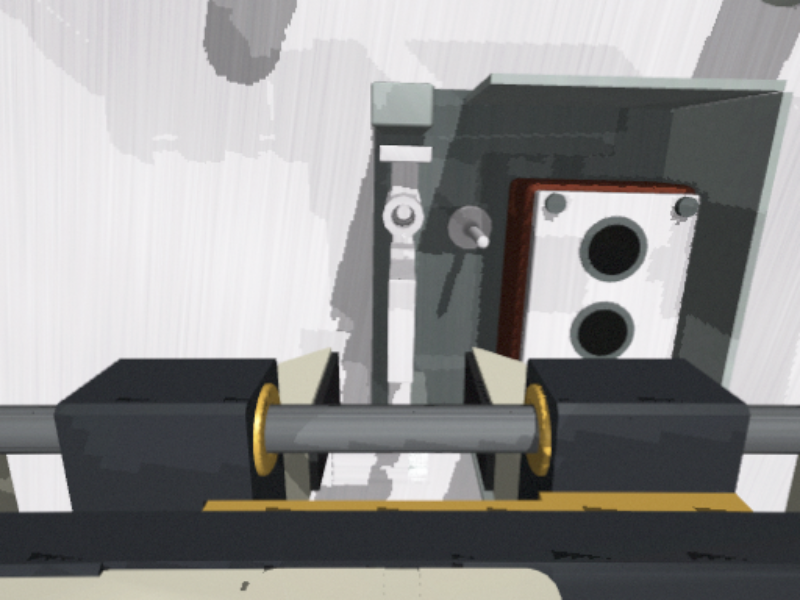

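The gate hangs on the pin at (403,213), 0.9° from the station's line, with the tab and knuckle heights as expected and the gripper clear.

```bash
python3 -c "
from cell import robot
print(robot.hand_in())"
```

```text
the job is handed in; nothing more can be done
None
```

The gate is hung on both pins and swung shut against the stop. The gripper has let go and is clear, and the job was handed in at about 20.7 s of the 72 s, though the hand-in returned no verdict.

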